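# Put the ravioli stamps back in their trays

## Task

The pasta is done: put the four ravioli stamps away, each into the dark wooden tray of its own shape and size, so that every stamp stands upright with its metal foot flat on the floor of its tray, within the rim. Leave the wooden dough presser and the steel flour shaker standing where they are.

Things in the scene. Friction and masses are not known exactly. Their poses are not given: they have to be found in the camera images.
- stamp_round_large: large round ravioli stamp, loose, upright: bare aluminium round foot 64 mm in diameter, 24 mm high, under a round upright wooden grip: neck 15 mm thick, then a cylindrical knob 24 mm in diameter from 40 to 72 mm above the underside (pinch it from above about 56 mm up). Mass about 160 g. Origin: centre of the foot's underside; z up. It stands on a wooden board whose top is 12 mm above the table
- stamp_square_large: large square ravioli stamp, loose, upright: bare aluminium square foot 64 x 64 mm (sides along its x and y axes), 24 mm high, under a round upright wooden grip: neck 15 mm thick, then a cylindrical knob 24 mm in diameter from 40 to 72 mm above the underside (pinch it from above about 56 mm up). Mass about 160 g. Origin: centre of the foot's underside; z up. It stands on a wooden board whose top is 12 mm above the table
- stamp_round_small: small round ravioli stamp, loose, upright: bare aluminium round foot 44 mm in diameter, 24 mm high, under a round upright wooden grip: neck 15 mm thick, then a cylindrical knob 24 mm in diameter from 40 to 72 mm above the underside (pinch it from above about 56 mm up). Mass about 100 g. Origin: centre of the foot's underside; z up. It stands on a wooden board whose top is 12 mm above the table
- stamp_square_small: small square ravioli stamp, loose, upright: bare aluminium square foot 44 x 44 mm (sides along its x and y axes), 24 mm high, under a round upright wooden grip: neck 15 mm thick, then a cylindrical knob 24 mm in diameter from 40 to 72 mm above the underside (pinch it from above about 56 mm up). Mass about 100 g. Origin: centre of the foot's underside; z up. It stands on a wooden board whose top is 12 mm above the table
- tray_round_large: large round dark wooden tray, fixed on the board, the home of the large round stamp: a round recess 80 mm in diameter (outside 94 mm), floor 6 mm above the tray's underside, rim 7 mm thick and 16 mm high in all. The recess is 8 mm larger than its stamp's foot all round. Origin: centre of the underside; z up
- tray_square_large: large square dark wooden tray, fixed on the board, the home of the large square stamp: a square recess 80 x 80 mm (outside 94 x 94 mm), sides along its x and y axes, floor 6 mm above the tray's underside, rim 7 mm thick and 16 mm high in all. The recess is 8 mm larger than its stamp's foot all round. Origin: centre of the underside; z up
- tray_round_small: small round dark wooden tray, fixed on the board, the home of the small round stamp: a round recess 60 mm in diameter (outside 74 mm), floor 6 mm above the tray's underside, rim 7 mm thick and 16 mm high in all. The recess is 8 mm larger than its stamp's foot all round. Origin: centre of the underside; z up
- tray_square_small: small square dark wooden tray, fixed on the board, the home of the small square stamp: a square recess 60 x 60 mm (outside 74 x 74 mm), sides along its x and y axes, floor 6 mm above the tray's underside, rim 7 mm thick and 16 mm high in all. The recess is 8 mm larger than its stamp's foot all round. Origin: centre of the underside; z up
- dough_presser: bystander, loose: a pale all-wooden dough presser with no metal foot, 44 mm in diameter, 86 mm tall, standing on the board. Origin: centre of the underside; z up
- flour_shaker: bystander, loose: a plain steel flour shaker with no wooden grip, a cylinder 54 mm in diameter with a domed top, 79 mm tall, standing on the board. Origin: centre of the underside; z up

How it is judged:
By the outcome, as a careful person would: the job done as asked, in the order asked, and still so for the second after the job is handed in, with the robot touching nothing.
It also fails if it takes over 96 s, if anything falls off the work surface, if the arm or the gripper's body presses on something with over 40 N, if the wrist force passes 120 N, or if a joint passes its speed limit or range.

## Robot

A 6-joint arm with a two-finger parallel gripper is mounted at the origin on the work surface. World frame = base frame: x ahead of the robot, y to its left, z up, the work surface at z = 0. Lengths are in m, angles in degrees, forces in N, time in s.
With the tool pointing down it reaches from about 0.35 to 0.875 m from the base axis. Payload 4.2 kg.
Tool frame: the origin (TCP) lies at the very end of the fingers, on their centre line; the grasp point (between the pads) lies 19 mm behind it (r.hold_point_z is the distance from the TCP to the grasp point, in m); z points along the fingers, y is the direction in which the jaws open and shut (so a half turn about z gives the same grasp; the last joint's range is limited). The gripper opens to 87 mm and grips with 3 to 60 N. Pads are 19 mm wide; open, the fingers measure 117 mm over their backs; the gripper's body (75 mm by 190 mm) begins 51 mm behind the grasp point.
Start: joints at [-48.954, 22.042, 0.453, 0, -68.411, -14.817], TCP at [0.276, -0.561, 0.223] pointing down, gripper open.
Joint ranges: [-179.83, 179.83], [-69.29, 118.12], [-61.27, 80.66], [-181.25, 117.63], [-171.15, -9.14], [-177.46, 177.46]. Speed limits (degrees/s): [159.86, 159.86, 180, 180, 180, 180].

## Interface

Orientations are given as a 3x3 rotation matrix whose columns are the frame's x, y, z axes.
In Python, from station import r, cams, ticket gives the robot as it stands.
- The arm moves only by the tool drive_tool, never from a script. Its argument "deltas" is a list of rows, each an object of numbers: "dx", "dy", "dz": the shift along the tool's x, y, z in m; "wx", "wy", "wz": the turn, a rotation vector about the tool's x, y, z in degrees. A call has 1 to 20 rows; each row is the pose to reach, as a shift and turn from the pose commanded when the call began, along the tool's axes at that moment; what a row does not reach only later rows make up. A row lasts 1/10 s, in which the tool goes at most 50 mm and 8.59 degrees, less where a joint would pass 70% of its speed; a pose out of reach is approached as far as the arm can. A call with a gripper value outside its range is refused whole. "gripper" is the opening, from 0 (shut) to 1 (fully open), set as the call begins (left out, the last holds). The fingers move at their own pace and stop on an object; the grip force is fixed at half the most. Time passes only in rows, so rows that repeat a pose let the fingers close. It gives the time, the measured TCP pose, the force and the opening at its end, in the units of the state.
- r.sense(): the state, without advancing time (a new reading comes with each control period).
- cams.capture(name): name is "scene" or "top" or "wrist"; returns the picture (400x640x3 uint8, red, green, blue); there is no depth.
- cams.camera_model(name): a dict with "intrinsics" (3x3 intrinsics, pixels), "extrinsics" (4x4, takes a point from world to camera coordinates); the wrist camera has in their place "T_tool_cam" (4x4, takes a point from camera to tool coordinates, whose origin is the TCP and whose axes are the flange's). Camera axes: x right, y down, z forward; pixel columns grow to the right and rows downward; lengths in m; the calibration is good to about 2 mm. A picture is of the moment at which its call begins: read the wrist's pose just before it. camera_model takes no time and is no camera call.
- ticket.finish_job(): hands the job in, once; it reports no verdict.
The state is a dict: "time_s": time; "joints": joint angles; "joint_velocities": joint speeds; "effort": joint torques, N m; "tcp_pos": TCP position; "ee_rot": TCP orientation; "wrist_force": force on the tool from outside, world axes, zero at the start; "moment": the same for the moment, N m; "gripper_width": opening from 0.0 (shut) to 1.0 (fully open).
Only numpy, scipy, OpenCV 4.12 (cv2) and the standard library are available. Lean on these libraries where they do the work, as an engineer would, in place of code of your own. Each camera call takes 0.05 s, during which the arm holds its last target.

## Working session

There is one attempt and no reset: what is moved stays moved. The work goes in short steps, Python scripts to look and compute and a tool call to move; the robot and the scene stay as the last step left them, time stands still between calls to the robot, and variables do not carry over. Pictures are saved under pics/ and viewed, and the job is handed in when it is done.

Besides the shell and the picture viewer there is one more tool, called by a JSON object that holds its "op" and its "data". drive_tool: Moves the arm, as the interface text tells. Its arguments: {"type":"object","properties":{"deltas":{"type":"array","items":{"type":"object","properties":{"dx":{"type":"number"},"dy":{"type":"number"},"dz":{"type":"number"},"wx":{"type":"number"},"wy":{"type":"number"},"wz":{"type":"number"}}}},"gripper":{"type":"number"}},"required":["deltas"]}

```bash
mkdir -p pics; ls
python3 - <<'E'
from station import r,cams,ticket
import cv2,numpy as np
s=r.sense();print(s['time_s'],s['tcp_pos'],s['ee_rot'],s['gripper_width'],r.hold_point_z)
for n in ['scene','top']:
    cv2.imwrite(f'pics/{n}0.png',cams.capture(n)[:,:,::-1]);m=cams.camera_model(n);print(n,m)
E
```

```text
pics
0.0 [ 0.2759638  -0.56007962  0.22147767] [[-8.97121391e-01 -4.41782879e-01 -1.04728285e-03]
 [-4.41784112e-01  8.97119319e-01  1.93047056e-03]
 [ 8.66888350e-05  2.19453936e-03 -9.99997588e-01]] 1.0004798087715296 0.0187
scene {'intrinsics': array([[485.08667874,   0.        , 308.92602471],
       [  0.        , 485.08667874, 204.70593172],
       [  0.        ,   0.        ,   1.        ]]), 'extrinsics': array([[-0.47769408,  0.87843785,  0.0124626 ,  0.25621754],
       [ 0.67473125,  0.37592954, -0.63514937, -0.31360685],
       [-0.5626243 , -0.29499819, -0.77228878,  1.2405248 ],
       [ 0.        ,  0.        ,  0.        ,  1.        ]])}
top {'intrinsics': array([[435.15883451,   0.        , 317.05364881],
       [  0.        , 435.15883451, 195.15123149],
       [  0.        ,   0.        ,   1.        ]]), 'extrinsics': array([[ 0.02109237, -0.99931619,  0.03036872, -0.02255139],
       [-0.98313559, -0.02625087, -0.18098424,  0.51930058],
       [ 0.18165769, -0.02603918, -0.98301701,  0.79277925],
       [ 0.        ,  0.        ,  0.        ,  1.        ]])}
```

View pics/scene0.png

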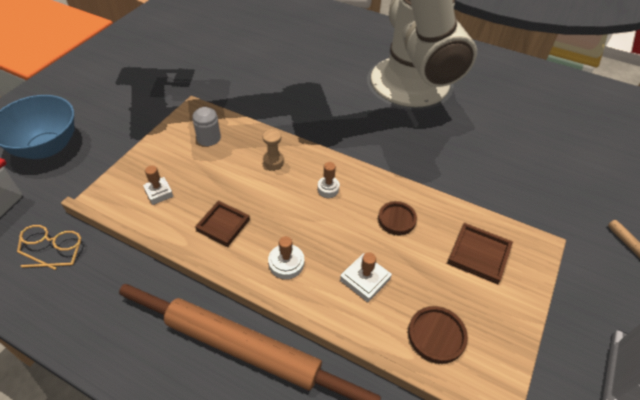

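View pics/top0.png

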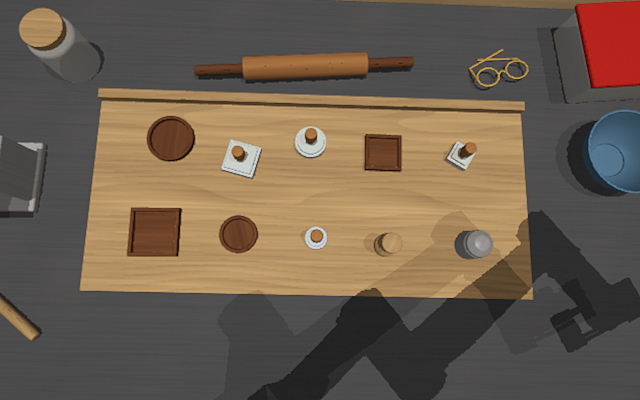

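The top view shows all four stamps and four trays clearly. I'll enlarge it to read off pixel positions.

Run:
```python
import cv2
im=cv2.imread('pics/top0.png')
a=im[105:265,110:310];b=im[105:265,285:505]
cv2.imwrite('pics/cA.png',cv2.resize(a,None,fx=4,fy=3.75 if 0 else 4,interpolation=cv2.INTER_CUBIC)[:600])
cv2.imwrite('pics/cB.png',cv2.resize(b,(792,576),interpolation=cv2.INTER_CUBIC))
```

```text
(no output)
```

View pics/cA.png

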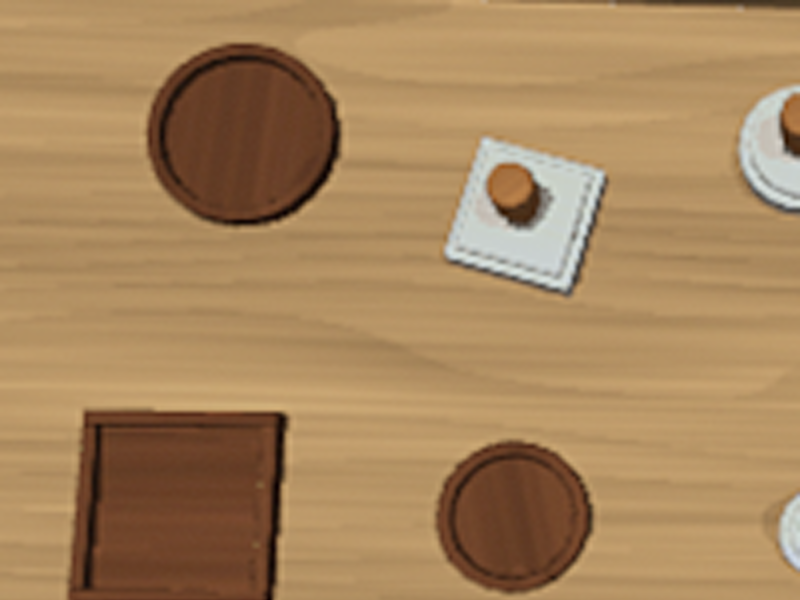

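View pics/cB.png

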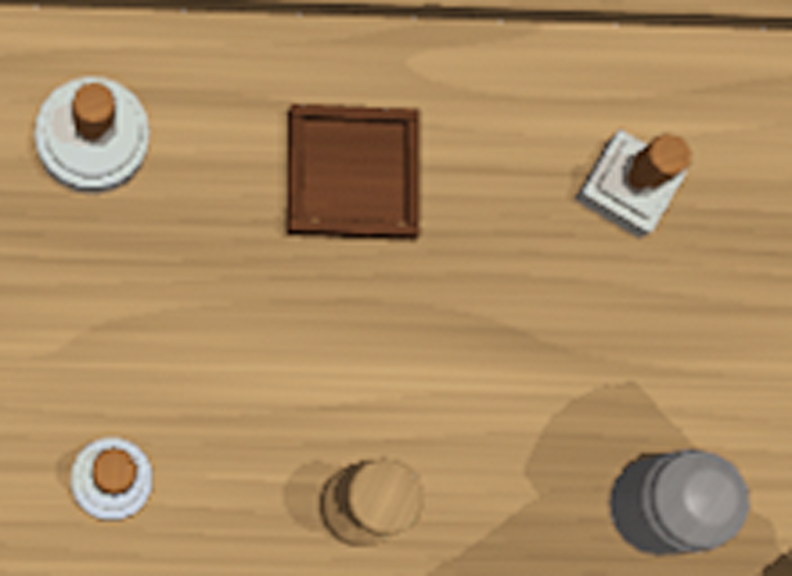

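Run:
```python
import cv2
im=cv2.imread('pics/top0.png')
f=lambda y,x,w,h,n:cv2.imwrite(n,cv2.resize(im[y:y+h,x:x+w],None,fx=8,fy=8,interpolation=cv2.INTER_CUBIC))
f(200,115,80,65,'pics/c1.png'); f(130,435,60,45,'pics/c2.png'); f(130,210,60,55,'pics/c3.png')
```

```text
(no output)
```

View pics/c1.png

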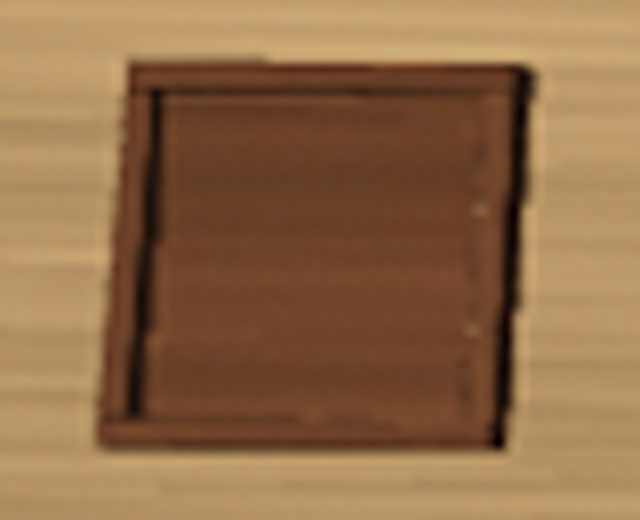

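View pics/c2.png

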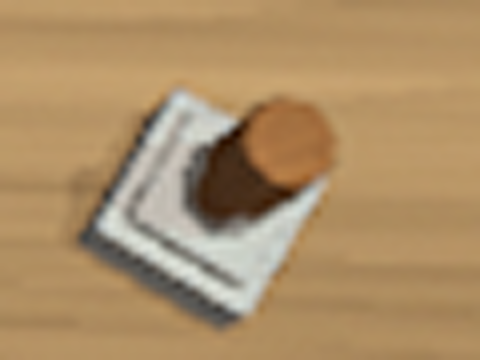

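View pics/c3.png

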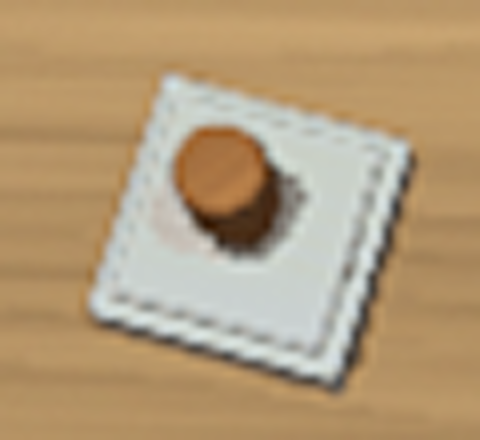

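```bash
cat > h.py <<'E'
import numpy as np
from station import r,cams,ticket
def ray(n,u,v,z):
    m=cams.camera_model(n);K=m['intrinsics'];T=m['extrinsics']
    d=T[:3,:3].T@np.linalg.solve(K,[u,v,1]);c=-T[:3,:3].T@T[:3,3]
    return (c+d*(z-c[2])/d[2])
def crop(px,x0,y0,s): return [((u+.5)/s-.5+x0,(v+.5)/s-.5+y0) for u,v in px]
def W(px,x0,y0,s,z,n='top'): return np.array([ray(n,u,v,z)[:2] for u,v in crop(px,x0,y0,s)])
def to_tool(s,x,y,z):
    return s['ee_rot'].T@(np.array([x,y,z])-s['tcp_pos'])
E
python3 - <<'E'
from h import *
np.set_printoptions(precision=4,suppress=True)
A=lambda p,z:W(p,110,105,4,z);B=lambda p,z:W(p,285,105,3.6,z)
print('knobs SL,RL,RS,SS',W([(220,171)],210,130,8,.084),B([(94,103),(115,470)],.084),W([(289,143)],435,130,8,.084))
def sq(P):
    print(P.mean(0),[round(np.degrees(np.arctan2(*(P[(i+1)%4]-P[i])[::-1]))%90,1) for i in range(4)],[round(np.linalg.norm(P[(i+1)%4]-P[i]),4) for i in range(4)])
sq(W([(131,65),(520,66),(492,446),(98,444)],115,200,8,.028))
sq(B([(289,105),(419,108),(418,238),(287,234)],.028))
sq(W([(167,75),(412,145),(340,382),(92,310)],210,130,8,.036))
sq(W([(180,90),(330,178),(244,316),(97,227)],435,130,8,.036))
for e in [(148,340,42,225),(437,592,441,592)]:
    P=A([(e[0],(e[2]+e[3])/2),(e[1],(e[2]+e[3])/2),((e[0]+e[1])/2,e[2]),((e[0]+e[1])/2,e[3])],.028);print(P.mean(0),np.linalg.norm(P[0]-P[1]),np.linalg.norm(P[2]-P[3]))
# round feet tops B
for e in [(35,149,76,186),(71,153,437,517)]:
    print('foot',B([((e[0]+e[1])/2,(e[2]+e[3])/2)],.036))
print('presser',B([(386,497)],.098),'shaker',B([(705,498)],.085))
E
```

```text
knobs SL,RL,RS,SS [[0.5931 0.1423]] [[ 0.632   0.0053]
 [ 0.439  -0.0099]] [[ 0.6133 -0.3001]]
[0.4443 0.3031] [np.float64(1.3), np.float64(0.3), np.float64(1.0), np.float64(0.7)] [np.float64(0.0936), np.float64(0.0918), np.float64(0.0929), np.float64(0.0912)]
[ 0.6155 -0.1419] [np.float64(0.4), np.float64(88.8), np.float64(89.8), np.float64(89.2)] [np.float64(0.074), np.float64(0.0759), np.float64(0.0734), np.float64(0.0751)]
[0.5927 0.1413] [np.float64(75.2), np.float64(76.2), np.float64(75.1), np.float64(76.2)] [np.float64(0.0637), np.float64(0.0627), np.float64(0.0638), np.float64(0.0625)]
[ 0.6121 -0.299 ] [np.float64(59.5), np.float64(57.3), np.float64(58.9), np.float64(58.5)] [np.float64(0.0434), np.float64(0.0434), np.float64(0.0425), np.float64(0.0428)]
[0.6322 0.2854] 0.09528928519727278 0.09572302105995312
[0.4435 0.1402] 0.07461489352786695 0.0731261443596532
foot [[0.6317 0.0056]]
foot [[ 0.4396 -0.0097]]
presser [[ 0.4276 -0.1444]] shaker [[ 0.4319 -0.3099]]
```

```bash
cat >> h.py <<'E'
from scipy.spatial.transform import Rotation as Ro
def plan(x,y,z,yaw):
    "yaw = world angle (deg) of tool y"
    s=r.sense();a=np.radians(yaw);yv=np.array([np.cos(a),np.sin(a),0]);zv=np.array([0,0,-1.]);R=np.c_[np.cross(yv,zv),yv,zv]
    d=to_tool(s,x,y,z);w=Ro.from_matrix(s['ee_rot'].T@R).as_rotvec(degrees=True)
    print('t',round(s['time_s'],2),'tcp',s['tcp_pos'].round(4),'yaw',round(np.degrees(np.arctan2(s['ee_rot'][1,1],s['ee_rot'][0,1])),2),'g',round(float(s['gripper_width']),3),'F',np.round(s['wrist_force'],1))
    print('d(mm)',(d*1000).round(1),'w',w.round(2))
E
python3 -c "
from h import *
plan(.613,-.2995,.13,60);plan(.613,-.2995,.049,60)"
```

```text
t 0.1 tcp [ 0.276  -0.5602  0.2216] yaw 116.22 g 1.001 F [ 0.2 -0.5 -0.4]
d(mm) [-417.5   84.8   91.7] w [ 0.1  -0.06 56.22]
t 0.1 tcp [ 0.276  -0.5602  0.2216] yaw 116.22 g 1.001 F [ 0.2 -0.5 -0.4]
d(mm) [-417.5   84.6  172.7] w [ 0.1  -0.06 56.22]
```

{"op": "drive_tool", "data": {"deltas": [{"dx":-0.045,"dy":0.009,"dz":0,"wz":8},{"dx":-0.09,"dy":0.018,"dz":0,"wz":16},{"dx":-0.135,"dy":0.027,"dz":0,"wz":24},{"dx":-0.18,"dy":0.036,"dz":0,"wz":32},{"dx":-0.225,"dy":0.045,"dz":0,"wz":40},{"dx":-0.27,"dy":0.054,"dz":0.0,"wz":48},{"dx":-0.315,"dy":0.063,"dz":0.01,"wz":56.2},{"dx":-0.36,"dy":0.072,"dz":0.03,"wz":56.2},{"dx":-0.4,"dy":0.081,"dz":0.06,"wz":56.2},{"dx":-0.4175,"dy":0.0848,"dz":0.0917,"wz":56.2},{"dx":-0.4175,"dy":0.0848,"dz":0.0917,"wz":56.2},{"dx":-0.4175,"dy":0.0848,"dz":0.0917,"wz":56.2},{"dx":-0.4175,"dy":0.0848,"dz":0.0917,"wz":56.2}], "gripper": 1}}

```text
schema error: expected keys dx, dy, dz, wx, wy, wz
```

```bash
python3 -c "
from h import *
import cv2
plan(.613,-.2995,.049,60)
cv2.imwrite('pics/w1.png',cams.capture('wrist')[:,:,::-1]);print(cams.camera_model('wrist'))"
```

```text
t 0.1 tcp [ 0.276  -0.5602  0.2216] yaw 116.22 g 1.001 F [ 0.2 -0.5 -0.4]
d(mm) [-417.5   84.6  172.7] w [ 0.1  -0.06 56.22]
{'intrinsics': array([[295.46080192,   0.        , 318.31908394],
       [  0.        , 295.46080192, 195.00300232],
       [  0.        ,   0.        ,   1.        ]]), 'T_tool_cam': array([[ 8.38105525e-05, -9.63752173e-01, -2.66799068e-01,
         7.36401009e-02],
       [ 9.99999995e-01,  6.62763008e-05,  7.47252356e-05,
         1.01981751e-03],
       [-5.43341528e-05, -2.66799073e-01,  9.63752173e-01,
        -1.61663681e-01],
       [ 0.00000000e+00,  0.00000000e+00,  0.00000000e+00,
         1.00000000e+00]])}
```

View pics/w1.png

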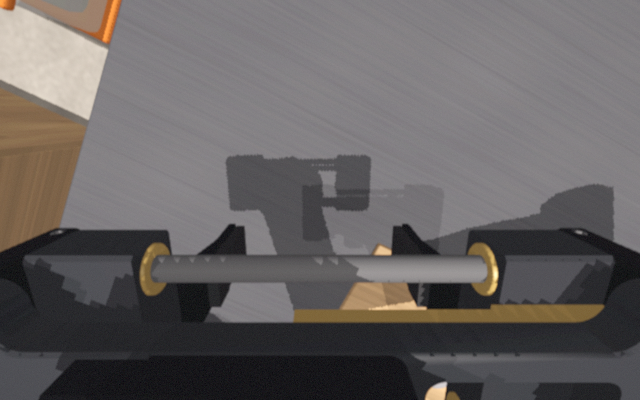

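The call was refused because every row needs all six keys. The wrist view only shows the table and the fingers (tips at about (235,270) and (405,270)), with nothing in the way. I'll send the move again.

{"op": "drive_tool", "data": {"deltas": [{"dx":-0.045,"dy":0.009,"dz":0,"wx":0,"wy":0,"wz":8},{"dx":-0.09,"dy":0.018,"dz":0,"wx":0,"wy":0,"wz":16},{"dx":-0.135,"dy":0.027,"dz":0,"wx":0,"wy":0,"wz":24},{"dx":-0.18,"dy":0.036,"dz":0,"wx":0,"wy":0,"wz":32},{"dx":-0.225,"dy":0.045,"dz":0,"wx":0,"wy":0,"wz":40},{"dx":-0.27,"dy":0.054,"dz":0.0,"wx":0,"wy":0,"wz":48},{"dx":-0.315,"dy":0.063,"dz":0.01,"wx":0,"wy":0,"wz":56.2},{"dx":-0.36,"dy":0.072,"dz":0.03,"wx":0,"wy":0,"wz":56.2},{"dx":-0.4,"dy":0.081,"dz":0.06,"wx":0,"wy":0,"wz":56.2},{"dx":-0.4175,"dy":0.0848,"dz":0.0917,"wx":0,"wy":0,"wz":56.2},{"dx":-0.4175,"dy":0.0848,"dz":0.0917,"wx":0,"wy":0,"wz":56.2},{"dx":-0.4175,"dy":0.0848,"dz":0.0917,"wx":0,"wy":0,"wz":56.2},{"dx":-0.4175,"dy":0.0848,"dz":0.0917,"wx":0,"wy":0,"wz":56.2}], "gripper": 1}}

```text
time_s: 1.45
tcp_pos: [0.6135, -0.3012, 0.1327]
ee_rot: [[-0.866, 0.5, 0.002], [0.5, 0.866, -0.001], [-0.003, 0.0, -1.0]]
wrist_force: [-0.7, -0.1, 1.4]
gripper_width: 1.001
```

```bash
python3 -c "
from h import *
import cv2
plan(.613,-.2995,.049,60)
cv2.imwrite('pics/w2.png',cams.capture('wrist')[:,:,::-1])"
```

```text
t 1.45 tcp [ 0.6135 -0.3012  0.1327] yaw 59.99 g 1.001 F [-0.7 -0.1  1.4]
d(mm) [ 1.5  1.2 83.7] w [ 0.    0.15 -0.01]
```

View pics/w2.png

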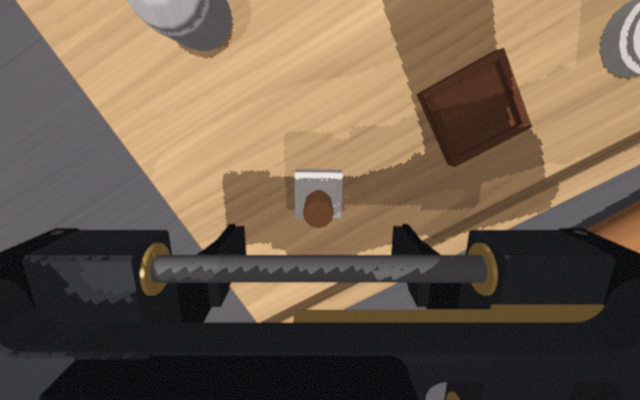

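The wrist view shows the small square stamp's knob at about (318,205), centred between the fingers. Its foot edge is level with the jaws, so the estimate agrees and I'll descend.

{"op": "drive_tool", "data": {"deltas": [{"dx":0.0015,"dy":0.001,"dz":0.02,"wx":0,"wy":0,"wz":0},{"dx":0.0015,"dy":0.001,"dz":0.045,"wx":0,"wy":0,"wz":0},{"dx":0.0015,"dy":0.001,"dz":0.065,"wx":0,"wy":0,"wz":0},{"dx":0.0015,"dy":0.001,"dz":0.08,"wx":0,"wy":0,"wz":0},{"dx":0.0015,"dy":0.001,"dz":0.083,"wx":0,"wy":0,"wz":0},{"dx":0.0015,"dy":0.001,"dz":0.083,"wx":0,"wy":0,"wz":0},{"dx":0.0015,"dy":0.001,"dz":0.083,"wx":0,"wy":0,"wz":0}]}}

```text
time_s: 2.2
tcp_pos: [0.6133, -0.299, 0.0494]
ee_rot: [[-0.866, 0.5, 0.003], [0.5, 0.866, -0.001], [-0.003, 0.0, -1.0]]
wrist_force: [0.7, -0.4, -0.1]
gripper_width: 0.998
```

{"op": "drive_tool", "data": {"deltas": [{"dx":0,"dy":0,"dz":0,"wx":0,"wy":0,"wz":0},{"dx":0,"dy":0,"dz":0,"wx":0,"wy":0,"wz":0},{"dx":0,"dy":0,"dz":0,"wx":0,"wy":0,"wz":0},{"dx":0,"dy":0,"dz":0,"wx":0,"wy":0,"wz":0},{"dx":0,"dy":0,"dz":0,"wx":0,"wy":0,"wz":0},{"dx":0,"dy":0,"dz":0,"wx":0,"wy":0,"wz":0},{"dx":0,"dy":0,"dz":0,"wx":0,"wy":0,"wz":0},{"dx":0,"dy":0,"dz":0,"wx":0,"wy":0,"wz":0}], "gripper": 0.15}}

```text
time_s: 3.0
tcp_pos: [0.6125, -0.2984, 0.0478]
ee_rot: [[-0.866, 0.5, -0.0], [0.5, 0.866, 0.0], [0.0, -0.0, -1.0]]
wrist_force: [-0.2, 0.2, 0.9]
gripper_width: 0.356
```

```bash
python3 -c "
from h import *
plan(.6155,-.142,.13,91)"
```

```text
t 3.0 tcp [ 0.6125 -0.2984  0.0478] yaw 60.03 g 0.356 F [-0.2  0.2  0.9]
d(mm) [ 75.5 137.  -82.2] w [  0.    -0.   -30.97]
```

{"op": "drive_tool", "data": {"deltas": [{"dx":0,"dy":0,"dz":0,"wx":0,"wy":0,"wz":0},{"dx":0,"dy":0,"dz":0,"wx":0,"wy":0,"wz":0},{"dx":0,"dy":0,"dz":0,"wx":0,"wy":0,"wz":0},{"dx":0,"dy":0,"dz":0,"wx":0,"wy":0,"wz":0},{"dx":0,"dy":0,"dz":0,"wx":0,"wy":0,"wz":0},{"dx":0,"dy":0,"dz":-0.01,"wx":0,"wy":0,"wz":0},{"dx":0,"dy":0,"dz":-0.025,"wx":0,"wy":0,"wz":0},{"dx":0,"dy":0,"dz":-0.045,"wx":0,"wy":0,"wz":0},{"dx":0,"dy":0,"dz":-0.06,"wx":0,"wy":0,"wz":0},{"dx":0,"dy":0,"dz":-0.07,"wx":0,"wy":0,"wz":0},{"dx":0,"dy":0,"dz":-0.07,"wx":0,"wy":0,"wz":0}], "gripper": 0}}

```text
time_s: 4.1
tcp_pos: [0.6136, -0.2987, 0.1205]
ee_rot: [[-0.866, 0.499, 0.004], [0.499, 0.866, -0.001], [-0.004, 0.001, -1.0]]
wrist_force: [-0.7, -0.3, -0.9]
gripper_width: 0.269
```

```bash
python3 -c "
from h import *
import cv2
plan(.6155,-.142,.13,91)
cv2.imwrite('pics/w3.png',cams.capture('wrist')[:,:,::-1])"
```

```text
t 4.1 tcp [ 0.6136 -0.2987  0.1205] yaw 60.04 g 0.269 F [-0.7 -0.3 -0.9]
d(mm) [ 76.6 136.8  -9.7] w [-1.000e-02  2.600e-01 -3.096e+01]
```

View pics/w3.png

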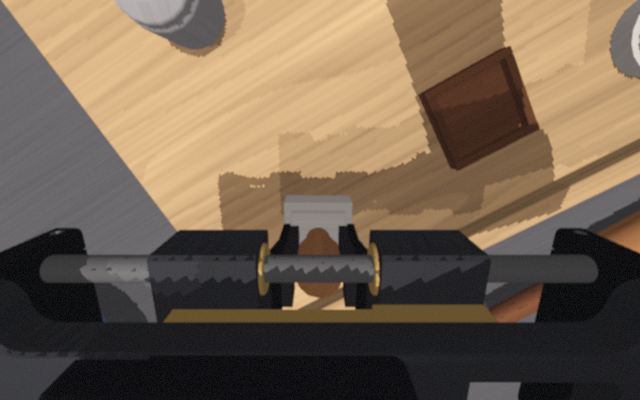

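The small square stamp is held upright: foot at about (318,208), knob between the pads, opening 0.27. Now I'll carry it to its tray.

{"op": "drive_tool", "data": {"deltas": [{"dx":0.01,"dy":0.018,"dz":-0.005,"wx":0,"wy":0,"wz":-4},{"dx":0.026,"dy":0.046,"dz":-0.01,"wx":0,"wy":0,"wz":-10},{"dx":0.045,"dy":0.078,"dz":-0.01,"wx":0,"wy":0,"wz":-18},{"dx":0.06,"dy":0.106,"dz":-0.01,"wx":0,"wy":0,"wz":-25},{"dx":0.07,"dy":0.126,"dz":-0.01,"wx":0,"wy":0,"wz":-30},{"dx":0.0766,"dy":0.1368,"dz":0.0,"wx":0,"wy":0,"wz":-31},{"dx":0.0766,"dy":0.1368,"dz":0.015,"wx":0,"wy":0,"wz":-31},{"dx":0.0766,"dy":0.1368,"dz":0.03,"wx":0,"wy":0,"wz":-31},{"dx":0.0766,"dy":0.1368,"dz":0.035,"wx":0,"wy":0,"wz":-31},{"dx":0.0766,"dy":0.1368,"dz":0.035,"wx":0,"wy":0,"wz":-31},{"dx":0.0766,"dy":0.1368,"dz":0.035,"wx":0,"wy":0,"wz":-31}]}}

```text
time_s: 5.25
tcp_pos: [0.6146, -0.1421, 0.0828]
ee_rot: [[-1.0, -0.017, 0.0], [-0.017, 1.0, -0.0], [-0.0, -0.0, -1.0]]
wrist_force: [0.1, 0.3, -0.8]
gripper_width: 0.268
```

```bash
python3 -c "
from h import *
import cv2
plan(.6155,-.142,.0545,91)
cv2.imwrite('pics/w4.png',cams.capture('wrist')[:,:,::-1])"
```

```text
t 5.25 tcp [ 0.6146 -0.1421  0.0828] yaw 90.98 g 0.268 F [ 0.1  0.3 -0.8]
d(mm) [-0.9  0.1 28.3] w [-0.02  0.   -0.02]
```

View pics/w4.png

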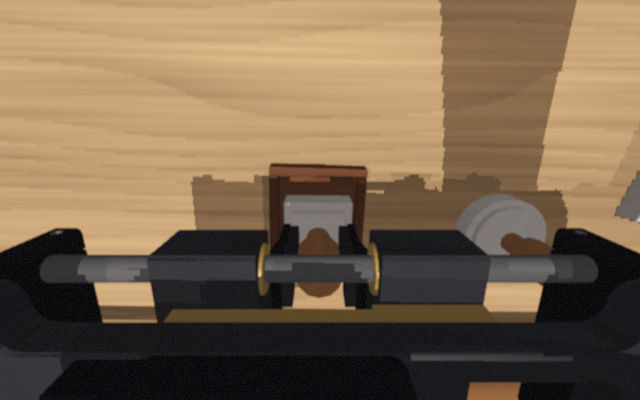

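The tray spans columns 269–367 with the stamp centred at 318 and square to it. I'll lower it and release.

{"op": "drive_tool", "data": {"deltas": [{"dx":-0.001,"dy":0,"dz":0.01,"wx":0,"wy":0,"wz":0},{"dx":-0.001,"dy":0,"dz":0.018,"wx":0,"wy":0,"wz":0},{"dx":-0.001,"dy":0,"dz":0.024,"wx":0,"wy":0,"wz":0},{"dx":-0.001,"dy":0,"dz":0.028,"wx":0,"wy":0,"wz":0},{"dx":-0.001,"dy":0,"dz":0.028,"wx":0,"wy":0,"wz":0},{"dx":-0.001,"dy":0,"dz":0.028,"wx":0,"wy":0,"wz":0}]}}

```text
time_s: 5.9
tcp_pos: [0.6156, -0.1416, 0.0548]
ee_rot: [[-1.0, -0.018, 0.0], [-0.018, 1.0, -0.0], [-0.0, -0.0, -1.0]]
wrist_force: [-0.3, 0.2, -1.3]
gripper_width: 0.265
```

{"op": "drive_tool", "data": {"deltas": [{"dx":0,"dy":0,"dz":0,"wx":0,"wy":0,"wz":0},{"dx":0,"dy":0,"dz":0,"wx":0,"wy":0,"wz":0},{"dx":0,"dy":0,"dz":0,"wx":0,"wy":0,"wz":0},{"dx":0,"dy":0,"dz":0,"wx":0,"wy":0,"wz":0},{"dx":0,"dy":0,"dz":0,"wx":0,"wy":0,"wz":0},{"dx":0,"dy":0,"dz":0,"wx":0,"wy":0,"wz":0},{"dx":0,"dy":0,"dz":-0.015,"wx":0,"wy":0,"wz":0},{"dx":0,"dy":0,"dz":-0.04,"wx":0,"wy":0,"wz":0},{"dx":0,"dy":0,"dz":-0.07,"wx":0,"wy":0,"wz":0},{"dx":0,"dy":0,"dz":-0.1,"wx":0,"wy":0,"wz":0},{"dx":0,"dy":0,"dz":-0.1,"wx":0,"wy":0,"wz":0}], "gripper": 0.7}}

```text
time_s: 7.0
tcp_pos: [0.6184, -0.142, 0.1602]
ee_rot: [[-1.0, -0.019, 0.01], [-0.019, 1.0, -0.001], [-0.01, -0.002, -1.0]]
wrist_force: [1.0, 0.5, 0.9]
gripper_width: 0.701
```

```bash
python3 -c "
from h import *
import cv2
plan(.632,.0055,.13,91)
cv2.imwrite('pics/w5.png',cams.capture('wrist')[:,:,::-1])"
```

```text
t 7.0 tcp [ 0.6184 -0.142   0.1602] yaw 91.08 g 0.701 F [1.  0.5 0.9]
d(mm) [-16.1 147.3  30.2] w [-0.09  0.58  0.09]
```

View pics/w5.png

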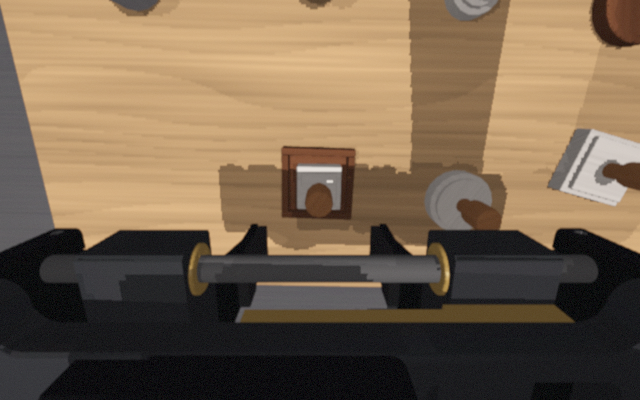

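The small square stamp now sits within its tray (318,187). The large round stamp is next.

{"op": "drive_tool", "data": {"deltas": [{"dx":-0.004,"dy":0.03,"dz":0,"wx":0,"wy":0,"wz":0},{"dx":-0.01,"dy":0.075,"dz":0,"wx":0,"wy":0,"wz":0},{"dx":-0.016,"dy":0.115,"dz":0.01,"wx":0,"wy":0,"wz":0},{"dx":-0.019,"dy":0.14,"dz":0.025,"wx":0,"wy":0,"wz":0},{"dx":-0.019,"dy":0.147,"dz":0.04,"wx":0,"wy":0,"wz":0},{"dx":-0.019,"dy":0.147,"dz":0.045,"wx":0,"wy":0,"wz":0},{"dx":-0.019,"dy":0.147,"dz":0.045,"wx":0,"wy":0,"wz":0},{"dx":-0.019,"dy":0.147,"dz":0.045,"wx":0,"wy":0,"wz":0}]}}

```text
time_s: 7.85
tcp_pos: [0.6319, 0.0049, 0.1099]
ee_rot: [[-1.0, -0.017, -0.0], [-0.017, 1.0, -0.0], [0.0, -0.0, -1.0]]
wrist_force: [0.1, 0.2, -0.6]
gripper_width: 0.701
```

```bash
python3 -c "
from h import *
plan(.632,.0055,.0485,91)"
```

```text
t 7.85 tcp [0.6319 0.0049 0.1099] yaw 90.99 g 0.701 F [ 0.1  0.2 -0.6]
d(mm) [-0.1  0.6 61.4] w [-0.02 -0.   -0.01]
```

{"op": "drive_tool", "data": {"deltas": [{"dx":0,"dy":0.0005,"dz":0.015,"wx":0,"wy":0,"wz":0},{"dx":0,"dy":0.0005,"dz":0.035,"wx":0,"wy":0,"wz":0},{"dx":0,"dy":0.0005,"dz":0.052,"wx":0,"wy":0,"wz":0},{"dx":0,"dy":0.0005,"dz":0.0615,"wx":0,"wy":0,"wz":0},{"dx":0,"dy":0.0005,"dz":0.0615,"wx":0,"wy":0,"wz":0},{"dx":0,"dy":0.0005,"dz":0.0615,"wx":0,"wy":0,"wz":0},{"dx":0,"dy":0.0005,"dz":0.0615,"wx":0,"wy":0,"wz":0}]}}

```text
time_s: 8.55
tcp_pos: [0.6327, 0.0061, 0.0496]
ee_rot: [[-1.0, -0.018, 0.002], [-0.018, 1.0, 0.0], [-0.002, 0.0, -1.0]]
wrist_force: [-0.8, 0.4, -0.1]
gripper_width: 0.7
```

{"op": "drive_tool", "data": {"deltas": [{"dx":0,"dy":0,"dz":0,"wx":0,"wy":0,"wz":0},{"dx":0,"dy":0,"dz":0,"wx":0,"wy":0,"wz":0},{"dx":0,"dy":0,"dz":0,"wx":0,"wy":0,"wz":0},{"dx":0,"dy":0,"dz":0,"wx":0,"wy":0,"wz":0},{"dx":0,"dy":0,"dz":0,"wx":0,"wy":0,"wz":0},{"dx":0,"dy":0,"dz":0,"wx":0,"wy":0,"wz":0},{"dx":0,"dy":0,"dz":0,"wx":0,"wy":0,"wz":0},{"dx":0,"dy":0,"dz":0,"wx":0,"wy":0,"wz":0},{"dx":0,"dy":0,"dz":0,"wx":0,"wy":0,"wz":0},{"dx":0,"dy":0,"dz":0,"wx":0,"wy":0,"wz":0}], "gripper": 0}}

```text
time_s: 9.55
tcp_pos: [0.6318, 0.0061, 0.0484]
ee_rot: [[-1.0, -0.018, -0.0], [-0.018, 1.0, -0.0], [0.0, -0.0, -1.0]]
wrist_force: [-0.1, -2.0, 0.4]
gripper_width: 0.27
```

```bash
python3 -c "
from h import *
plan(.632,.0055,.0485,91);plan(.632,.2855,.17,91)"
```

```text
t 9.55 tcp [0.6318 0.0061 0.0484] yaw 91.03 g 0.27 F [-0.1 -2.   0.4]
d(mm) [-0.2 -0.6 -0.1] w [-0.01 -0.    0.03]
t 9.55 tcp [0.6318 0.0061 0.0484] yaw 91.03 g 0.27 F [-0.1 -2.   0.4]
d(mm) [  -5.2  279.4 -121.7] w [-0.01 -0.    0.03]
```

{"op": "drive_tool", "data": {"deltas": [{"dx":0,"dy":0,"dz":-0.015,"wx":0,"wy":0,"wz":0},{"dx":0,"dy":0,"dz":-0.04,"wx":0,"wy":0,"wz":0},{"dx":0,"dy":0,"dz":-0.07,"wx":0,"wy":0,"wz":0},{"dx":0,"dy":0,"dz":-0.1,"wx":0,"wy":0,"wz":0},{"dx":0,"dy":0.015,"dz":-0.115,"wx":0,"wy":0,"wz":0},{"dx":-0.001,"dy":0.04,"dz":-0.12,"wx":0,"wy":0,"wz":0},{"dx":-0.002,"dy":0.075,"dz":-0.12,"wx":0,"wy":0,"wz":0},{"dx":-0.003,"dy":0.115,"dz":-0.12,"wx":0,"wy":0,"wz":0},{"dx":-0.004,"dy":0.155,"dz":-0.12,"wx":0,"wy":0,"wz":0},{"dx":-0.005,"dy":0.195,"dz":-0.12,"wx":0,"wy":0,"wz":0},{"dx":-0.005,"dy":0.23,"dz":-0.12,"wx":0,"wy":0,"wz":0},{"dx":-0.005,"dy":0.26,"dz":-0.11,"wx":0,"wy":0,"wz":0},{"dx":-0.005,"dy":0.275,"dz":-0.09,"wx":0,"wy":0,"wz":0},{"dx":-0.005,"dy":0.2795,"dz":-0.065,"wx":0,"wy":0,"wz":0},{"dx":-0.005,"dy":0.2795,"dz":-0.045,"wx":0,"wy":0,"wz":0},{"dx":-0.005,"dy":0.2795,"dz":-0.035,"wx":0,"wy":0,"wz":0},{"dx":-0.005,"dy":0.2795,"dz":-0.035,"wx":0,"wy":0,"wz":0},{"dx":-0.005,"dy":0.2795,"dz":-0.035,"wx":0,"wy":0,"wz":0}]}}

```text
time_s: 11.35
tcp_pos: [0.6323, 0.2858, 0.0839]
ee_rot: [[-1.0, -0.018, 0.001], [-0.018, 1.0, 0.0], [-0.001, 0.0, -1.0]]
wrist_force: [1.1, 0.1, -1.3]
gripper_width: 0.267
```

```bash
python3 -c "
from h import *
import cv2
plan(.632,.2855,.055,91)
cv2.imwrite('pics/w6.png',cams.capture('wrist')[:,:,::-1])"
```

```text
t 11.35 tcp [0.6323 0.2858 0.0839] yaw 91.03 g 0.267 F [ 1.1  0.1 -1.3]
d(mm) [ 0.3 -0.3 28.9] w [0.01 0.05 0.03]
```

View pics/w6.png

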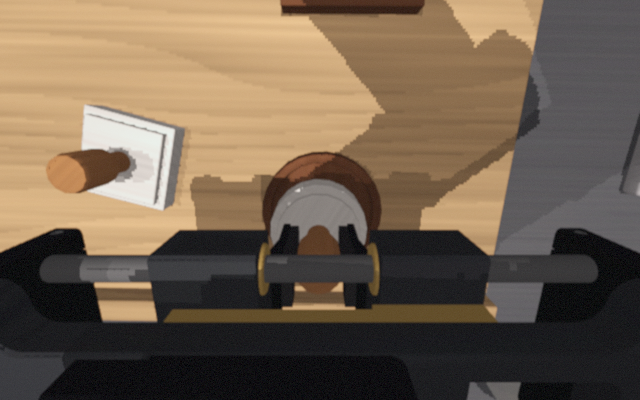

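The tray spans 264–381 and the foot 271–368, so it is centred to within about 2 mm. Lowering and releasing.

{"op": "drive_tool", "data": {"deltas": [{"dx":0,"dy":0,"dz":0.01,"wx":0,"wy":0,"wz":0},{"dx":0,"dy":0,"dz":0.018,"wx":0,"wy":0,"wz":0},{"dx":0,"dy":0,"dz":0.024,"wx":0,"wy":0,"wz":0},{"dx":0,"dy":0,"dz":0.0285,"wx":0,"wy":0,"wz":0},{"dx":0,"dy":0,"dz":0.0285,"wx":0,"wy":0,"wz":0},{"dx":0,"dy":0,"dz":0.0285,"wx":0,"wy":0,"wz":0}]}}

```text
time_s: 12.0
tcp_pos: [0.6318, 0.2858, 0.0547]
ee_rot: [[-1.0, -0.018, 0.0], [-0.018, 1.0, 0.0], [-0.0, 0.0, -1.0]]
wrist_force: [-0.1, 0.4, -1.1]
gripper_width: 0.262
```

{"op": "drive_tool", "data": {"deltas": [{"dx":0,"dy":0,"dz":0,"wx":0,"wy":0,"wz":0},{"dx":0,"dy":0,"dz":0,"wx":0,"wy":0,"wz":0},{"dx":0,"dy":0,"dz":0,"wx":0,"wy":0,"wz":0},{"dx":0,"dy":0,"dz":0,"wx":0,"wy":0,"wz":0},{"dx":0,"dy":0,"dz":0,"wx":0,"wy":0,"wz":0},{"dx":0,"dy":0,"dz":0,"wx":0,"wy":0,"wz":0},{"dx":0,"dy":0,"dz":-0.015,"wx":0,"wy":0,"wz":0},{"dx":0,"dy":0,"dz":-0.04,"wx":0,"wy":0,"wz":0},{"dx":0,"dy":0,"dz":-0.065,"wx":0,"wy":0,"wz":0},{"dx":0,"dy":0,"dz":-0.08,"wx":0,"wy":0,"wz":0},{"dx":0,"dy":0,"dz":-0.08,"wx":0,"wy":0,"wz":0},{"dx":0,"dy":0,"dz":-0.08,"wx":0,"wy":0,"wz":0},{"dx":0,"dy":0,"dz":-0.08,"wx":0,"wy":0,"wz":0}], "gripper": 0.7}}

```text
time_s: 13.3
tcp_pos: [0.6311, 0.2854, 0.1337]
ee_rot: [[-1.0, -0.018, -0.002], [-0.018, 1.0, -0.001], [0.002, -0.001, -1.0]]
wrist_force: [-0.6, 0.4, -0.4]
gripper_width: 0.697
```

```bash
python3 -c "
from h import *
import cv2
plan(.593,.142,.11,76)
cv2.imwrite('pics/w7.png',cams.capture('wrist')[:,:,::-1])"
```

```text
t 13.3 tcp [0.6311 0.2854 0.1337] yaw 91.02 g 0.697 F [-0.6  0.4 -0.4]
d(mm) [  40.6 -142.6   23.9] w [-0.07 -0.11 15.02]
```

View pics/w7.png

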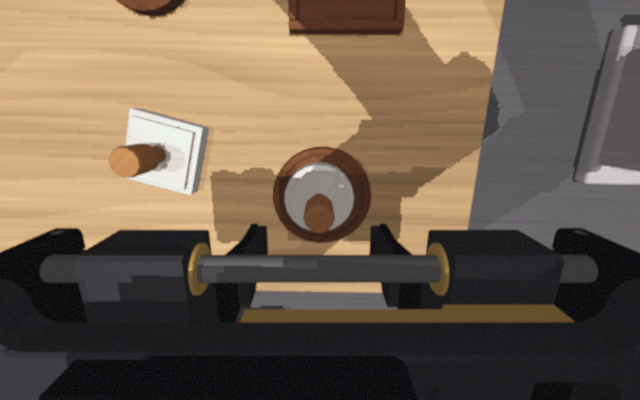

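The large round stamp is centred in its tray (320,195). The large square stamp is next.

{"op": "drive_tool", "data": {"deltas": [{"dx":0.008,"dy":-0.03,"dz":0,"wx":0,"wy":0,"wz":4},{"dx":0.02,"dy":-0.07,"dz":0,"wx":0,"wy":0,"wz":9},{"dx":0.032,"dy":-0.11,"dz":0,"wx":0,"wy":0,"wz":15},{"dx":0.039,"dy":-0.135,"dz":0.01,"wx":0,"wy":0,"wz":15},{"dx":0.041,"dy":-0.143,"dz":0.02,"wx":0,"wy":0,"wz":15},{"dx":0.041,"dy":-0.143,"dz":0.024,"wx":0,"wy":0,"wz":15},{"dx":0.041,"dy":-0.143,"dz":0.024,"wx":0,"wy":0,"wz":15},{"dx":0.041,"dy":-0.143,"dz":0.024,"wx":0,"wy":0,"wz":15},{"dx":0.041,"dy":-0.143,"dz":0.024,"wx":0,"wy":0,"wz":15}]}}

```text
time_s: 14.25
tcp_pos: [0.5939, 0.1432, 0.111]
ee_rot: [[-0.971, 0.24, 0.001], [0.24, 0.971, 0.0], [-0.001, 0.0, -1.0]]
wrist_force: [-0.7, 0.7, 0.5]
gripper_width: 0.7
```

```bash
python3 -c "
from h import *
import cv2
plan(.593,.142,.0485,76)
cv2.imwrite('pics/w8.png',cams.capture('wrist')[:,:,::-1])"
```

```text
t 14.25 tcp [0.5939 0.1432 0.111 ] yaw 76.11 g 0.7 F [-0.7  0.7  0.5]
d(mm) [ 0.7 -1.4 62.5] w [0.02 0.04 0.11]
```

View pics/w8.png

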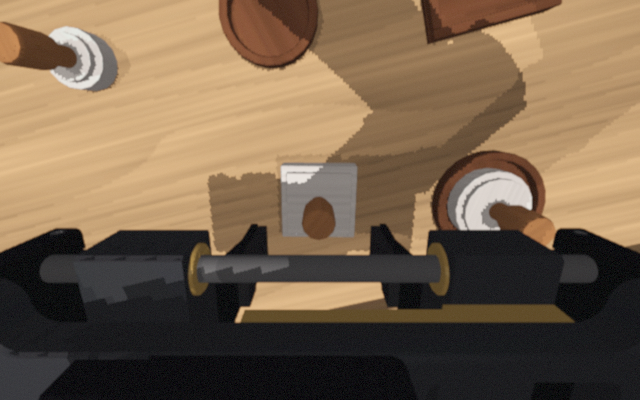

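{"op": "drive_tool", "data": {"deltas": [{"dx":0.0005,"dy":-0.001,"dz":0.015,"wx":0,"wy":0,"wz":0},{"dx":0.0005,"dy":-0.001,"dz":0.035,"wx":0,"wy":0,"wz":0},{"dx":0.0005,"dy":-0.001,"dz":0.052,"wx":0,"wy":0,"wz":0},{"dx":0.0005,"dy":-0.001,"dz":0.062,"wx":0,"wy":0,"wz":0},{"dx":0.0005,"dy":-0.001,"dz":0.062,"wx":0,"wy":0,"wz":0},{"dx":0.0005,"dy":-0.001,"dz":0.062,"wx":0,"wy":0,"wz":0},{"dx":0.0005,"dy":-0.001,"dz":0.062,"wx":0,"wy":0,"wz":0}]}}

```text
time_s: 15.0
tcp_pos: [0.5934, 0.1416, 0.0499]
ee_rot: [[-0.971, 0.241, 0.002], [0.241, 0.971, 0.001], [-0.002, 0.001, -1.0]]
wrist_force: [0.1, -0.0, 0.3]
gripper_width: 0.7
```

{"op": "drive_tool", "data": {"deltas": [{"dx":0,"dy":0,"dz":0,"wx":0,"wy":0,"wz":0},{"dx":0,"dy":0,"dz":0,"wx":0,"wy":0,"wz":0},{"dx":0,"dy":0,"dz":0,"wx":0,"wy":0,"wz":0},{"dx":0,"dy":0,"dz":0,"wx":0,"wy":0,"wz":0},{"dx":0,"dy":0,"dz":0,"wx":0,"wy":0,"wz":0},{"dx":0,"dy":0,"dz":0,"wx":0,"wy":0,"wz":0},{"dx":0,"dy":0,"dz":0,"wx":0,"wy":0,"wz":0},{"dx":0,"dy":0,"dz":0,"wx":0,"wy":0,"wz":0},{"dx":0,"dy":0,"dz":0,"wx":0,"wy":0,"wz":0},{"dx":0,"dy":0,"dz":0,"wx":0,"wy":0,"wz":0}], "gripper": 0}}

```text
time_s: 16.0
tcp_pos: [0.5929, 0.1414, 0.049]
ee_rot: [[-0.97, 0.241, 0.001], [0.241, 0.97, 0.0], [-0.001, 0.001, -1.0]]
wrist_force: [0.4, 2.2, -0.2]
gripper_width: 0.266
```

```bash
python3 -c "
from h import *
plan(.444,.303,.168,91)"
```

```text
t 16.0 tcp [0.5929 0.1414 0.049 ] yaw 76.04 g 0.266 F [ 0.4  2.2 -0.2]
d(mm) [ 183.5  120.9 -119. ] w [  0.03   0.04 -14.96]
```

{"op": "drive_tool", "data": {"deltas": [{"dx":0,"dy":0,"dz":-0.015,"wx":0,"wy":0,"wz":0},{"dx":0,"dy":0,"dz":-0.04,"wx":0,"wy":0,"wz":0},{"dx":0.005,"dy":0.003,"dz":-0.065,"wx":0,"wy":0,"wz":0},{"dx":0.02,"dy":0.013,"dz":-0.08,"wx":0,"wy":0,"wz":-2},{"dx":0.045,"dy":0.03,"dz":-0.085,"wx":0,"wy":0,"wz":-4},{"dx":0.077,"dy":0.051,"dz":-0.085,"wx":0,"wy":0,"wz":-7},{"dx":0.11,"dy":0.072,"dz":-0.085,"wx":0,"wy":0,"wz":-10},{"dx":0.14,"dy":0.092,"dz":-0.085,"wx":0,"wy":0,"wz":-13},{"dx":0.165,"dy":0.108,"dz":-0.08,"wx":0,"wy":0,"wz":-15},{"dx":0.18,"dy":0.118,"dz":-0.065,"wx":0,"wy":0,"wz":-15},{"dx":0.1835,"dy":0.121,"dz":-0.045,"wx":0,"wy":0,"wz":-15},{"dx":0.1835,"dy":0.121,"dz":-0.035,"wx":0,"wy":0,"wz":-15},{"dx":0.1835,"dy":0.121,"dz":-0.035,"wx":0,"wy":0,"wz":-15},{"dx":0.1835,"dy":0.121,"dz":-0.035,"wx":0,"wy":0,"wz":-15},{"dx":0.1835,"dy":0.121,"dz":-0.035,"wx":0,"wy":0,"wz":-15}]}}

```text
time_s: 17.5
tcp_pos: [0.4445, 0.3028, 0.0846]
ee_rot: [[-1.0, -0.017, 0.001], [-0.017, 1.0, 0.001], [-0.001, 0.001, -1.0]]
wrist_force: [-0.3, -0.7, -1.7]
gripper_width: 0.264
```

```bash
python3 -c "
from h import *
import cv2
plan(.444,.303,.055,91)
cv2.imwrite('pics/w9.png',cams.capture('wrist')[:,:,::-1])"
```

```text
t 17.5 tcp [0.4445 0.3028 0.0846] yaw 90.99 g 0.264 F [-0.3 -0.7 -1.7]
d(mm) [ 0.6  0.2 29.6] w [ 0.05  0.06 -0.01]
```

View pics/w9.png

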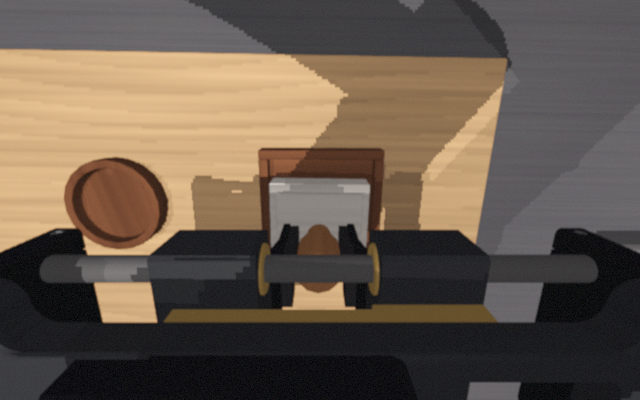

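The stamp is square to its tray (259–384) with its foot at 269–369. I'll lower it with a 1 mm shift.

{"op": "drive_tool", "data": {"deltas": [{"dx":0.0005,"dy":0.001,"dz":0.01,"wx":0,"wy":0,"wz":0},{"dx":0.0005,"dy":0.001,"dz":0.018,"wx":0,"wy":0,"wz":0},{"dx":0.0005,"dy":0.001,"dz":0.024,"wx":0,"wy":0,"wz":0},{"dx":0.0005,"dy":0.001,"dz":0.029,"wx":0,"wy":0,"wz":0},{"dx":0.0005,"dy":0.001,"dz":0.029,"wx":0,"wy":0,"wz":0},{"dx":0.0005,"dy":0.001,"dz":0.029,"wx":0,"wy":0,"wz":0}]}}

```text
time_s: 18.15
tcp_pos: [0.4432, 0.3039, 0.0547]
ee_rot: [[-1.0, -0.018, -0.0], [-0.018, 1.0, -0.0], [0.0, -0.0, -1.0]]
wrist_force: [-0.9, -0.5, -0.4]
gripper_width: 0.266
```

{"op": "drive_tool", "data": {"deltas": [{"dx":0,"dy":0,"dz":0,"wx":0,"wy":0,"wz":0},{"dx":0,"dy":0,"dz":0,"wx":0,"wy":0,"wz":0},{"dx":0,"dy":0,"dz":0,"wx":0,"wy":0,"wz":0},{"dx":0,"dy":0,"dz":0,"wx":0,"wy":0,"wz":0},{"dx":0,"dy":0,"dz":0,"wx":0,"wy":0,"wz":0},{"dx":0,"dy":0,"dz":0,"wx":0,"wy":0,"wz":0},{"dx":0,"dy":0,"dz":-0.015,"wx":0,"wy":0,"wz":0},{"dx":0,"dy":0,"dz":-0.04,"wx":0,"wy":0,"wz":0},{"dx":0,"dy":0,"dz":-0.065,"wx":0,"wy":0,"wz":0},{"dx":0,"dy":0,"dz":-0.08,"wx":0,"wy":0,"wz":0},{"dx":0,"dy":0,"dz":-0.08,"wx":0,"wy":0,"wz":0},{"dx":0,"dy":0,"dz":-0.08,"wx":0,"wy":0,"wz":0},{"dx":0,"dy":0,"dz":-0.08,"wx":0,"wy":0,"wz":0}], "gripper": 0.7}}

```text
time_s: 19.45
tcp_pos: [0.4426, 0.3033, 0.1336]
ee_rot: [[-1.0, -0.018, -0.002], [-0.018, 1.0, -0.002], [0.002, -0.002, -1.0]]
wrist_force: [0.2, -0.4, -0.5]
gripper_width: 0.704
```

```bash
python3 -c "
from h import *
import cv2
plan(.4392,-.0098,.11,91)
cv2.imwrite('pics/w10.png',cams.capture('wrist')[:,:,::-1])"
```

```text
t 19.45 tcp [0.4426 0.3033 0.1336] yaw 91.01 g 0.704 F [ 0.2 -0.4 -0.5]
d(mm) [   8.9 -312.9   24.1] w [-0.09 -0.1   0.01]
```

View pics/w10.png

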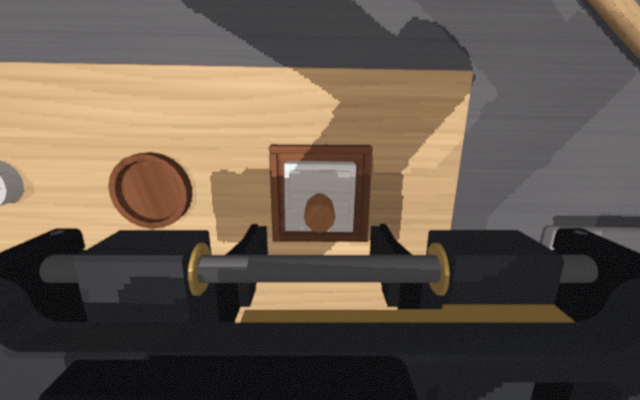

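The large square stamp is within its tray (320,198). The small round stamp is last.

{"op": "drive_tool", "data": {"deltas": [{"dx":0.001,"dy":-0.03,"dz":0,"wx":0,"wy":0,"wz":0},{"dx":0.002,"dy":-0.075,"dz":0,"wx":0,"wy":0,"wz":0},{"dx":0.003,"dy":-0.12,"dz":0,"wx":0,"wy":0,"wz":0},{"dx":0.004,"dy":-0.165,"dz":0,"wx":0,"wy":0,"wz":0},{"dx":0.005,"dy":-0.21,"dz":0,"wx":0,"wy":0,"wz":0},{"dx":0.007,"dy":-0.25,"dz":0,"wx":0,"wy":0,"wz":0},{"dx":0.008,"dy":-0.285,"dz":0,"wx":0,"wy":0,"wz":0},{"dx":0.009,"dy":-0.305,"dz":0.01,"wx":0,"wy":0,"wz":0},{"dx":0.0095,"dy":-0.313,"dz":0.02,"wx":0,"wy":0,"wz":0},{"dx":0.0095,"dy":-0.313,"dz":0.024,"wx":0,"wy":0,"wz":0},{"dx":0.0095,"dy":-0.313,"dz":0.024,"wx":0,"wy":0,"wz":0},{"dx":0.0095,"dy":-0.313,"dz":0.024,"wx":0,"wy":0,"wz":0},{"dx":0.0095,"dy":-0.313,"dz":0.024,"wx":0,"wy":0,"wz":0}]}}

```text
time_s: 20.8
tcp_pos: [0.4398, -0.0083, 0.1111]
ee_rot: [[-1.0, -0.02, 0.001], [-0.02, 1.0, 0.0], [-0.001, 0.0, -1.0]]
wrist_force: [0.1, -0.6, -0.1]
gripper_width: 0.701
```

```bash
python3 -c "
from h import *
import cv2
plan(.4392,-.0098,.0485,91)
cv2.imwrite('pics/w11.png',cams.capture('wrist')[:,:,::-1])"
```

```text
t 20.8 tcp [ 0.4398 -0.0083  0.1111] yaw 91.12 g 0.701 F [ 0.1 -0.6 -0.1]
d(mm) [ 0.7 -1.5 62.6] w [0.01 0.04 0.12]
```

View pics/w11.png

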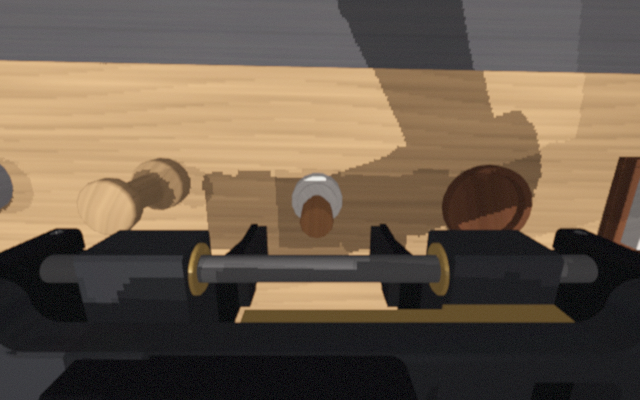

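The small round knob is at (317,215), centred, and the presser at about (110,205) is clear of the fingers.

{"op": "drive_tool", "data": {"deltas": [{"dx":0.0005,"dy":-0.001,"dz":0.015,"wx":0,"wy":0,"wz":0},{"dx":0.0005,"dy":-0.001,"dz":0.035,"wx":0,"wy":0,"wz":0},{"dx":0.0005,"dy":-0.001,"dz":0.052,"wx":0,"wy":0,"wz":0},{"dx":0.0005,"dy":-0.001,"dz":0.062,"wx":0,"wy":0,"wz":0},{"dx":0.0005,"dy":-0.001,"dz":0.062,"wx":0,"wy":0,"wz":0},{"dx":0.0005,"dy":-0.001,"dz":0.062,"wx":0,"wy":0,"wz":0},{"dx":0.0005,"dy":-0.001,"dz":0.062,"wx":0,"wy":0,"wz":0}]}}

```text
time_s: 21.55
tcp_pos: [0.4396, -0.0099, 0.0496]
ee_rot: [[-1.0, -0.018, 0.002], [-0.018, 1.0, 0.0], [-0.002, 0.0, -1.0]]
wrist_force: [-0.3, -0.5, -0.0]
gripper_width: 0.701
```

{"op": "drive_tool", "data": {"deltas": [{"dx":0,"dy":0,"dz":0,"wx":0,"wy":0,"wz":0},{"dx":0,"dy":0,"dz":0,"wx":0,"wy":0,"wz":0},{"dx":0,"dy":0,"dz":0,"wx":0,"wy":0,"wz":0},{"dx":0,"dy":0,"dz":0,"wx":0,"wy":0,"wz":0},{"dx":0,"dy":0,"dz":0,"wx":0,"wy":0,"wz":0},{"dx":0,"dy":0,"dz":0,"wx":0,"wy":0,"wz":0},{"dx":0,"dy":0,"dz":0,"wx":0,"wy":0,"wz":0},{"dx":0,"dy":0,"dz":0,"wx":0,"wy":0,"wz":0},{"dx":0,"dy":0,"dz":0,"wx":0,"wy":0,"wz":0},{"dx":0,"dy":0,"dz":0,"wx":0,"wy":0,"wz":0}], "gripper": 0}}

```text
time_s: 22.55
tcp_pos: [0.4389, -0.0102, 0.0489]
ee_rot: [[-1.0, -0.018, 0.0], [-0.018, 1.0, 0.0], [-0.0, 0.0, -1.0]]
wrist_force: [0.7, 0.4, -0.6]
gripper_width: 0.267
```

```bash
python3 -c "
from h import *
plan(.4435,.1405,.085,91)"
```

```text
t 22.55 tcp [ 0.4389 -0.0102  0.0489] yaw 91.03 g 0.267 F [ 0.7  0.4 -0.6]
d(mm) [ -7.3 150.6 -36.1] w [0.   0.   0.03]
```

{"op": "drive_tool", "data": {"deltas": [{"dx":0,"dy":0,"dz":-0.015,"wx":0,"wy":0,"wz":0},{"dx":0,"dy":0,"dz":-0.035,"wx":0,"wy":0,"wz":0},{"dx":0,"dy":0.005,"dz":-0.05,"wx":0,"wy":0,"wz":0},{"dx":-0.001,"dy":0.02,"dz":-0.06,"wx":0,"wy":0,"wz":0},{"dx":-0.002,"dy":0.045,"dz":-0.06,"wx":0,"wy":0,"wz":0},{"dx":-0.004,"dy":0.08,"dz":-0.06,"wx":0,"wy":0,"wz":0},{"dx":-0.006,"dy":0.115,"dz":-0.06,"wx":0,"wy":0,"wz":0},{"dx":-0.007,"dy":0.14,"dz":-0.055,"wx":0,"wy":0,"wz":0},{"dx":-0.0073,"dy":0.1506,"dz":-0.045,"wx":0,"wy":0,"wz":0},{"dx":-0.0073,"dy":0.1506,"dz":-0.035,"wx":0,"wy":0,"wz":0},{"dx":-0.0073,"dy":0.1506,"dz":-0.035,"wx":0,"wy":0,"wz":0},{"dx":-0.0073,"dy":0.1506,"dz":-0.035,"wx":0,"wy":0,"wz":0},{"dx":-0.0073,"dy":0.1506,"dz":-0.035,"wx":0,"wy":0,"wz":0}]}}

```text
time_s: 23.85
tcp_pos: [0.4435, 0.1396, 0.0839]
ee_rot: [[-1.0, -0.017, -0.0], [-0.017, 1.0, -0.0], [0.0, -0.0, -1.0]]
wrist_force: [0.7, -1.2, -1.5]
gripper_width: 0.27
```

```bash
python3 -c "
from h import *
import cv2
plan(.4435,.1405,.055,91)
cv2.imwrite('pics/w12.png',cams.capture('wrist')[:,:,::-1])"
```

```text
t 23.85 tcp [0.4435 0.1396 0.0839] yaw 90.96 g 0.27 F [ 0.7 -1.2 -1.5]
d(mm) [ 0.   0.9 28.9] w [-0.01 -0.   -0.04]
```

View pics/w12.png

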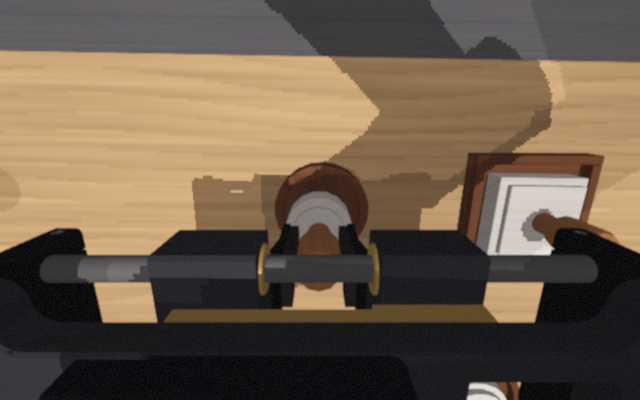

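The tray spans 275–368 and the foot is centred at about 319, which is good. I'll lower, release, and then retreat upwards.

{"op": "drive_tool", "data": {"deltas": [{"dx":0,"dy":0.001,"dz":0.01,"wx":0,"wy":0,"wz":0},{"dx":0,"dy":0.001,"dz":0.018,"wx":0,"wy":0,"wz":0},{"dx":0,"dy":0.001,"dz":0.024,"wx":0,"wy":0,"wz":0},{"dx":0,"dy":0.001,"dz":0.0285,"wx":0,"wy":0,"wz":0},{"dx":0,"dy":0.001,"dz":0.0285,"wx":0,"wy":0,"wz":0},{"dx":0,"dy":0.001,"dz":0.0285,"wx":0,"wy":0,"wz":0}]}}

```text
time_s: 24.5
tcp_pos: [0.4434, 0.1415, 0.0551]
ee_rot: [[-1.0, -0.018, -0.0], [-0.018, 1.0, -0.0], [0.0, -0.0, -1.0]]
wrist_force: [-0.4, -0.3, -1.2]
gripper_width: 0.265
```

{"op": "drive_tool", "data": {"deltas": [{"dx":0,"dy":0,"dz":0,"wx":0,"wy":0,"wz":0},{"dx":0,"dy":0,"dz":0,"wx":0,"wy":0,"wz":0},{"dx":0,"dy":0,"dz":0,"wx":0,"wy":0,"wz":0},{"dx":0,"dy":0,"dz":0,"wx":0,"wy":0,"wz":0},{"dx":0,"dy":0,"dz":0,"wx":0,"wy":0,"wz":0},{"dx":0,"dy":0,"dz":0,"wx":0,"wy":0,"wz":0},{"dx":0,"dy":0,"dz":-0.015,"wx":0,"wy":0,"wz":0},{"dx":0,"dy":0,"dz":-0.04,"wx":0,"wy":0,"wz":0},{"dx":0,"dy":0,"dz":-0.08,"wx":0,"wy":0,"wz":0},{"dx":0,"dy":0,"dz":-0.12,"wx":0,"wy":0,"wz":0},{"dx":0,"dy":-0.02,"dz":-0.15,"wx":0,"wy":0,"wz":0},{"dx":0.02,"dy":-0.06,"dz":-0.16,"wx":0,"wy":0,"wz":0},{"dx":0.04,"dy":-0.1,"dz":-0.16,"wx":0,"wy":0,"wz":0},{"dx":0.05,"dy":-0.12,"dz":-0.16,"wx":0,"wy":0,"wz":0},{"dx":0.05,"dy":-0.12,"dz":-0.16,"wx":0,"wy":0,"wz":0},{"dx":0.05,"dy":-0.12,"dz":-0.16,"wx":0,"wy":0,"wz":0},{"dx":0.05,"dy":-0.12,"dz":-0.16,"wx":0,"wy":0,"wz":0}], "gripper": 0.7}}

```text
time_s: 26.2
tcp_pos: [0.3962, 0.0212, 0.2154]
ee_rot: [[-1.0, -0.018, 0.0], [-0.018, 1.0, 0.0], [-0.0, 0.0, -1.0]]
wrist_force: [-0.6, -0.6, 0.3]
gripper_width: 0.702
```

```bash
python3 -c "
from h import *
import cv2
for n in ['top','scene']: cv2.imwrite(f'pics/{n}F.png',cams.capture(n)[:,:,::-1])
s=r.sense();print(s['time_s'],s['tcp_pos'],s['wrist_force'])"
```

```text
26.3 [0.39610659 0.02130015 0.21518307] [-0.18076315  0.32342228 -0.42162779]
```

View pics/topF.png

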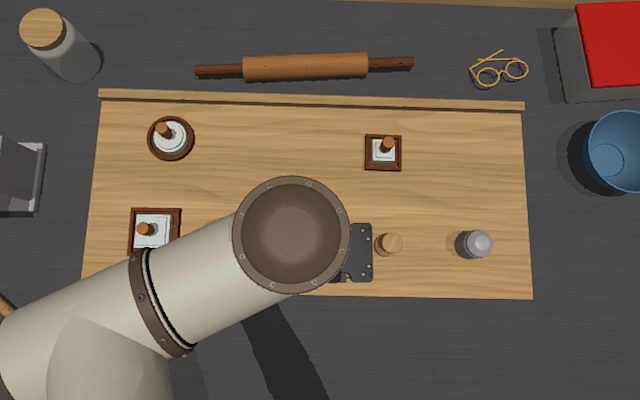

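View pics/sceneF.png

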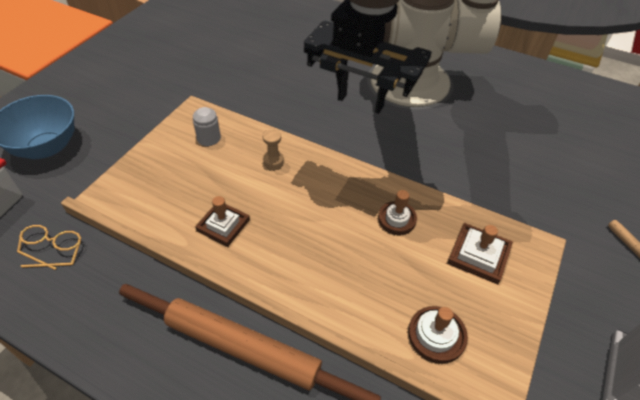

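```bash
python3 -c "
import cv2
im=cv2.imread('pics/sceneF.png')[185:365,365:525]
cv2.imwrite('pics/zF.png',cv2.resize(im,None,fx=3.3,fy=3.3,interpolation=cv2.INTER_CUBIC))"
```

```text
(no output)
```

View pics/zF.png

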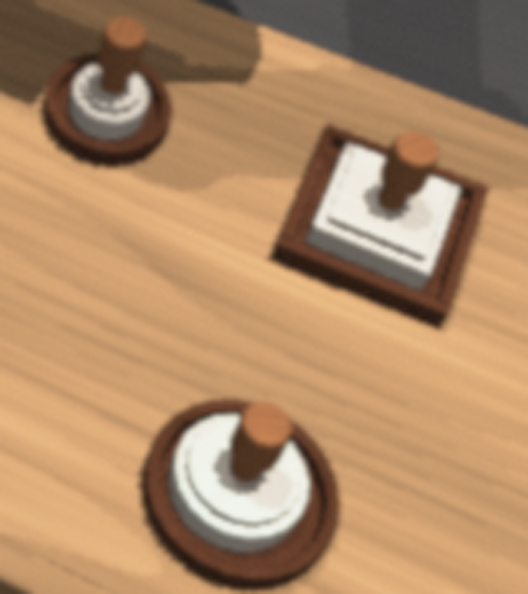

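The enlarged crop shows these three stamps flat inside their rims: small round (110,100), large square (385,215) and large round (240,490). The small square stamp sits in its tray in both full views: scene (222,220) and top (384,152). The bystanders have not moved: presser at top (388,243), shaker at top (478,243).

```bash
python3 -c "
from station import ticket
print(ticket.finish_job())"
```

```text
the job is handed in; nothing more can be done
None
```

All four ravioli stamps are in the trays of their own shape and size, and I handed the job in at about 26 s on the robot's clock. I turned the two square stamps by about 31° (small) and 15° (large) so they line up with their trays.

- **Stamps:** the last top and scene pictures show each stamp upright and flat inside its rim. In the top view the arm hid the small round stamp, so I checked that one in the scene view only.
- **Bystanders:** the dough presser and the flour shaker appear in the same places as at the start.
- **Arm and forces:** the arm ended clear of everything. Wrist force never read more than about 2 N at the end of any move.
- **Problems:** one move call was refused for its format before anything moved. No check failed or disagreed.

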